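# Sort leftover pipe fittings into their trays

### The job

Sort the five loose white pipe fittings on the bench into the three grey trays: each goes into the tray whose fixed sample is of the same kind (two elbows, two tees, one coupling). Set them on the tray floor as they lie now, elbows and tees flat and side by side, the coupling standing on end, none on top of another or leaning on a tray's wall. Leave the glue can and the roll of tape where they are.

Things in the scene. Friction and masses are not known exactly. Their poses are not given: they have to be found in the camera images.
- elbow_1: Loose white plastic pipe fitting, plain white like the others, lying flat on the bench. Elbow: two legs at a right angle. Origin on the underside, below the crossing of the leg axes; z up; one leg runs along +x, the other along +y, each ending 42 mm from the origin. Legs are round, their axes 14 mm above the underside; the outer 20 mm of each leg (22 to 42 mm from the origin) is a collar of 28 mm diameter, the rest about 24 mm. About 40 g. One of two like elbows.
- elbow_2: Loose white plastic pipe fitting, plain white like the others, lying flat on the bench. Elbow: two legs at a right angle. Origin on the underside, below the crossing of the leg axes; z up; one leg runs along +x, the other along +y, each ending 42 mm from the origin. Legs are round, their axes 14 mm above the underside; the outer 20 mm of each leg (22 to 42 mm from the origin) is a collar of 28 mm diameter, the rest about 24 mm. About 40 g. One of two like elbows.
- tee_1: Loose white plastic pipe fitting, plain white like the others, lying flat on the bench. Tee: origin on the underside, below the crossing of the axes; z up; the branch runs along +x to 42 mm, the straight run along y from -42 to +42 mm. All legs are round, axes 14 mm above the underside; the outer 20 mm of each (22 to 42 mm from the origin) is a collar of 28 mm diameter, the rest about 24 mm. About 55 g. One of two like tees.
- tee_2: Loose white plastic pipe fitting, plain white like the others, lying flat on the bench. Tee: origin on the underside, below the crossing of the axes; z up; the branch runs along +x to 42 mm, the straight run along y from -42 to +42 mm. All legs are round, axes 14 mm above the underside; the outer 20 mm of each (22 to 42 mm from the origin) is a collar of 28 mm diameter, the rest about 24 mm. About 55 g. One of two like tees.
- coupling: Loose white plastic straight pipe coupling: a round sleeve 28 mm in outer diameter and 46 mm long, open right through, standing on end on the bench; from above a small ring. Origin at the centre of its underside, z up along its axis. A bead under 1 mm high runs round its middle. About 30 g.
- tray_elbows: Open grey tray for elbows, fixed. Origin at the centre of its underside, z up. Outside 118 (x) x 178 (y) x 32 mm high, walls and floor 4 mm. Outside its +x wall (away from the robot) a black ledge 66 mm deep, 12 mm high bears a fixed white sample: an elbow lying flat, top 40 mm above the bench. The trays are alike but for the sample; any may stand left, middle or right, turned up to 12 degrees.
- tray_tees: Open grey tray for tees, fixed. Origin at the centre of its underside, z up. Outside 118 (x) x 178 (y) x 32 mm high, walls and floor 4 mm. Outside its +x wall (away from the robot) a black ledge 66 mm deep, 12 mm high bears a fixed white sample: a tee lying flat, top 40 mm above the bench. The trays are alike but for the sample; any may stand left, middle or right, turned up to 12 degrees.
- tray_couplings: Open grey tray for couplings, fixed. Origin at the centre of its underside, z up. Outside 118 (x) x 178 (y) x 32 mm high, walls and floor 4 mm. Outside its +x wall (away from the robot) a black ledge 66 mm deep, 12 mm high bears a fixed white sample: a coupling standing on end, top 58 mm above the bench. The trays are alike but for the sample; any may stand left, middle or right, turned up to 12 degrees.
- glue_can: Bystander: closed can, 64 mm in diameter, 100 mm tall, standing loose at the left of the work. Origin at the centre of its underside. Leave alone.
- tape_roll: Bystander: black roll of tape lying flat, 100 mm outer diameter, 25 mm high, loose at the right of the work. Origin at the centre of its underside. Leave alone.
Things that resemble listed ones, but are neither listed nor needed, are in the scene too. What is shaped like the coupling but brown, turquoise or yellow is not meant.

How it is judged:
By the outcome, as a careful person would: the job done as asked, in the order asked, and still so for the second after the job is handed in, with the robot touching nothing.
It also fails if it takes over 104 s, if anything falls off the work surface, if the arm or the gripper's body presses on something with over 40 N, if the wrist force passes 120 N, or if a joint passes its speed limit or range.

### The arm

A 6-joint arm with a two-finger parallel gripper is mounted at the origin on the work surface. World frame = base frame: x ahead of the robot, y to its left, z up, the work surface at z = 0. Lengths are in m, angles in rad, forces in N, time in s.
With the tool pointing down it reaches from about 0.275 to 0.725 m from the base axis. Payload 5.6 kg.
Tool frame: the origin (TCP) lies at the very end of the fingers, on their centre line; the grasp point (between the pads) lies 19 mm behind it (arm.grasp_offset is the distance from the TCP to the grasp point, in m); x points along the fingers, z is the direction in which the jaws open and shut, and the axes are right-handed (so a half turn about x gives the same grasp; the last joint's range is limited). The gripper opens to 85 mm and grips with 20 to 120 N. Pads are 22 mm wide; open, the fingers measure 114 mm over their backs; the gripper's body (76 mm by 85 mm) begins 54 mm behind the grasp point. The pads swing forward as they close: fully open they stand 13 mm farther back than shut.
Start: joints at [1.451, 0.255, 0.108, 0, -1.424, -0.285], TCP at [0.217, 0.506, 0.231] pointing down, gripper open.
Joint ranges: [-2.95, 2.95], [-1.21, 1.97], [-1.09, 1.5], [-2.87, 1.71], [-2.94, -0.07], [-3.05, 3.05]. Speed limits (rad/s): [2.57, 2.57, 3.14, 3.14, 3.14, 3.14].

### API

Orientations are given as a 3x3 rotation matrix whose columns are the frame's x, y, z axes.
In Python, from plant import arm gives the robot as it stands. The module is installed in compiled form; this text tells all that it offers.
- The arm moves only by the shell command python3 -m crank 'ROWS' [OPENING] [FORCE]. ROWS is a JSON object of lists of equal length, an entry for each row: "xyz": the shift along the world's x, y, z in cm, a list of three; "roll": the turn about the world's z in rad. In form: {"xyz": [[tx, ty, tz], ...], "roll": [roll, ...]}. A call has 1 to 12 rows; each row is the pose to reach, as a shift and turn from the pose commanded when the call began; what a row does not reach only later rows make up. A row lasts 1/12 s, in which the tool goes at most 41.7 mm and 7.16 degrees, less where a joint would pass 70% of its speed; a pose out of reach is approached as far as the arm can. A call with a gripper value outside its range is refused whole. OPENING is the opening, from 0 (shut) to 1 (fully open), set as the call begins (- or left out, the last holds). The fingers move at their own pace and stop on an object; FORCE is the grip in N (left out, the last holds). Time passes only in rows, so rows that repeat a pose let the fingers close. It gives the time, the measured TCP pose, the force and the opening at its end, in the units of the state.
- arm.state(): the state, without advancing time (a new reading comes with each control period).
- arm.camera(name): name is "scene" or "side" or "wrist"; returns a dict with "pixels" (480x640x3 uint8, red, green, blue), "depth" (480x640 float32, m along the optical axis (not along the pixel's ray), 0 where there is no reading), "fx", "fy", "cx", "cy" (pixels), "rvec" (rotation vector, rad) and "tvec" (3), from world to camera coordinates, as OpenCV has them. Camera axes: x right, y down, z forward; pixel columns grow to the right and rows downward; lengths in m; the calibration is good to about 2 mm. A picture is of the moment at which its call begins.
- arm.hand_in(): hands the job in, once; it reports no verdict.
Trained networks look in a picture, given as the dict that the camera call returned (one of the last four; its "shot" number tells which), for a name from the list of things; names that differ only in an ending like _2 or _b are one class to them, and where a whole thing is asked for, a point or a joint stands for the part that bears it (a point fixed in the world has none). Each returns a list of dicts, best first, with "conf" (0 to 1); they miss things now and then, are a little off and sometimes report something else, mostly with a low value. They report only what shows in the picture. A call takes as long as a camera call. They do not tell look-alikes from the thing itself.
- arm.cut_out(target, picture): "pixels" (480x640 bool, what is visible of it) and "at" ([row, column] in pixels, amid what is visible of it).
The state is a dict: "time": time; "qpos": joint angles; "joint_vel": joint speeds; "tau": joint torques, N m; "eef_pos": TCP position; "tcp_rot": TCP orientation; "force": force on the tool from outside, world axes, zero at the start; "torque": the same for the moment, N m; "finger_gap": finger opening in m.
Only numpy, scipy, OpenCV 4.12 (cv2) and the standard library are available. Lean on these libraries where they do the work, as an engineer would, in place of code of your own. Each camera call takes 0.05 s, during which the arm holds its last target.

## Working session

There is one attempt and no reset: what is moved stays moved. The work goes in short steps, Python scripts to look and compute and a shell command to move; the robot and the scene stay as the last step left them, time stands still between calls to the robot, and variables do not carry over. Pictures are saved under pics/ and viewed, and the job is handed in when it is done.

```bash
mkdir -p pics; cat > h.py <<'E'
import numpy as np, cv2
from plant import arm
def cam(n):
    return arm.camera(n)
def save(p,name): cv2.imwrite('pics/'+name+'.png', p['pixels'][:,:,::-1])
def pts(p):
    R,_=cv2.Rodrigues(np.array(p['rvec'],float)); t=np.array(p['tvec'],float).reshape(3)
    v,u=np.mgrid[0:480,0:640]; d=p['depth']
    c=np.stack([(u-p['cx'])/p['fx']*d,(v-p['cy'])/p['fy']*d,d],-1)
    w=(c-t)@R
    w[d==0]=np.nan
    return w
E
python3 - <<'E'
from h import *
for n in ['scene','side','wrist']:
    p=cam(n); save(p,n+'0'); np.savez(n+'0.npz',**{k:v for k,v in p.items()})
    R,_=cv2.Rodrigues(np.array(p['rvec'],float)); print(n,-R.T@np.array(p['tvec']).reshape(3))
print(arm.state())
E
```

```text
scene [1.44321849 0.38764303 1.39369422]
side [-0.19556067 -0.66866297  0.98771885]
wrist [0.27565987 0.48019186 0.37312293]
{'time': 0.15, 'qpos': array([ 1.45056677e+00,  2.55587733e-01,  1.07292070e-01, -3.32587508e-04,
       -1.42391431e+00, -2.84567246e-01]), 'joint_vel': array([-0.00045931, -0.0034058 ,  0.00315247,  0.00123921,  0.00100131,
       -0.00044862]), 'tau': array([-5.18456018e-04, -3.86940980e+01,  2.38081598e+01,  5.36656469e+00,
       -4.53214307e-03,  5.71310849e-06]), 'eef_pos': array([0.21643814, 0.50520921, 0.2306153 ]), 'tcp_rot': array([[-4.96183652e-04,  9.19163200e-01, -3.93876586e-01],
       [-1.36397657e-03, -3.93876890e-01, -9.19162192e-01],
       [-9.99998947e-01,  8.11651794e-05,  1.44915234e-03]]), 'force': array([-0.44341162,  0.37810875,  2.20379612]), 'torque': array([-0.00311146,  0.02374672, -0.00951053]), 'finger_gap': 0.08514947561320779}
```

View pics/scene0.png

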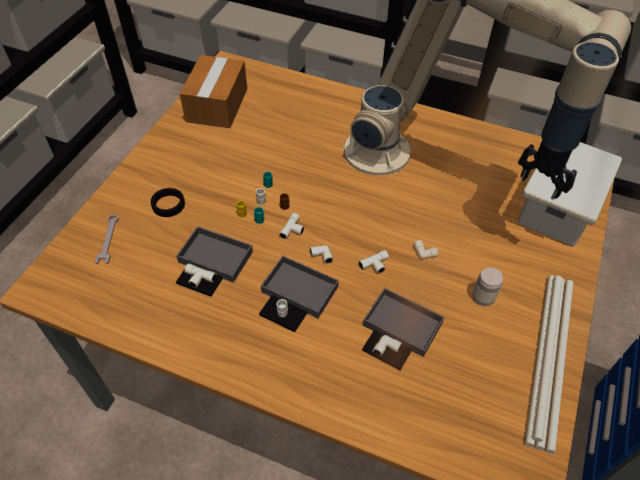

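View pics/side0.png

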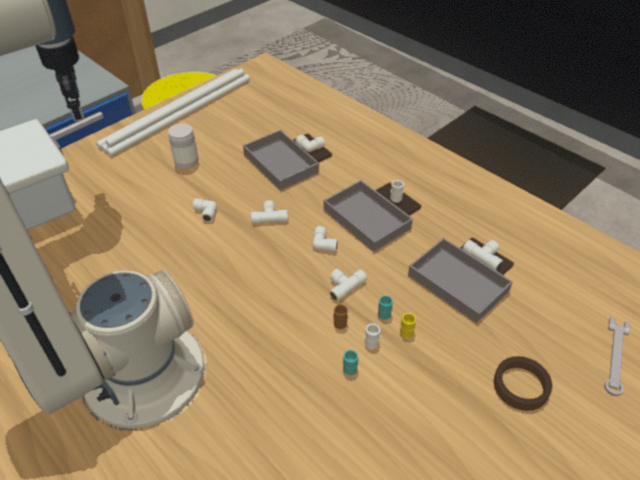

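View pics/wrist0.png

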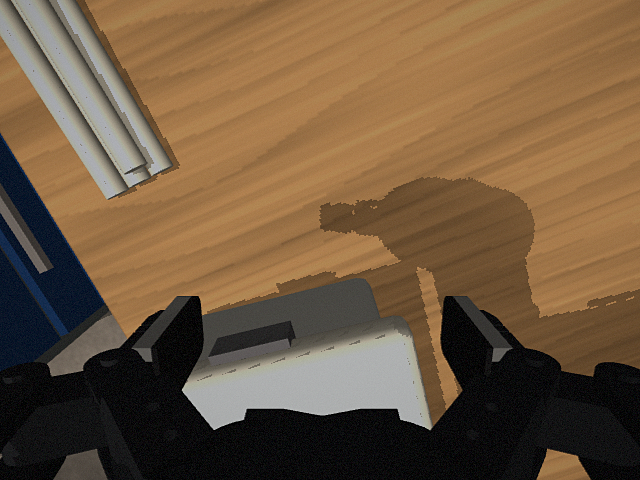

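The scene view shows these things:
- **Trays:** tee sample at (200,273), coupling sample at (283,310), elbow sample at (387,345).
- **Loose tees:** (291,227) and (375,262).
- **Loose elbows:** (322,254) and (426,250).
- **White coupling:** (261,197).
- **Could be taken for the coupling:** turquoise (268,180) and (259,215), yellow (241,209), brown (285,201), and the fixed sample (283,310).
- **Could be taken for tees or elbows:** the samples on the ledges.

Next I'll measure with the networks plus a point-cloud fit.

```bash
cat > fit.py <<'E'
from h import *
from scipy.optimize import least_squares
legs={'elbow':[0,90],'tee':[0,90,-90]}
def sdf(q,kind):
    # q: Nx3 local
    ds=[]
    for a in legs[kind]:
        a=np.deg2rad(a); d=np.array([np.cos(a),np.sin(a),0]); r0=q-np.array([0,0,.014])
        s=r0@d; r=np.linalg.norm(r0-s[:,None]*d,axis=1)
        for lo,hi,R in [(0,.022,.012),(.022,.042,.014)]:
            dx=np.maximum(lo-s,s-hi); dr=r-R
            ds.append(np.where((dx<0)&(dr<0),np.maximum(dx,dr),np.hypot(np.maximum(dx,0),np.maximum(dr,0))))
    return np.min(ds,axis=0)
def fit(P,kind,z0=0.):
    c=P[:,:2].mean(0); best=None
    for th in np.deg2rad(np.arange(0,360,30)):
        def f(v):
            ct,st=np.cos(v[2]),np.sin(v[2]); d=P[:,:2]-v[:2]
            q=np.c_[d[:,0]*ct+d[:,1]*st,-d[:,0]*st+d[:,1]*ct,P[:,2]-z0]
            return sdf(q,kind)
        s=least_squares(f,[c[0],c[1],th],loss='soft_l1',f_scale=.002,x_scale=[.01,.01,.2])
        if best is None or s.cost<best.cost: best=s
    v=best.x; v[2]=(v[2]+np.pi)%(2*np.pi)-np.pi
    return v,np.median(np.abs(best.fun))
E
cat > m1.py <<'E'
from fit import *
for n in ['scene','side']:
    p=cam(n); w=pts(p)
    print(n,'table z',np.nanmedian(w[(np.abs(w[...,0]-.45)<.1)&(np.abs(w[...,1])<.2)][:,2]))
    for k in ['elbow_1','tee_1','coupling','glue_can','tape_roll','tray_elbows','tray_tees','tray_couplings']:
        for r in arm.cut_out(k,p):
            if r['conf']<.3: continue
            m=cv2.erode(r['pixels'].astype(np.uint8),np.ones((2,2)))>0
            P=w[m]; P=P[np.isfinite(P[:,0])]
            if len(P)==0: continue
            med=np.median(P,0); zmax=np.percentile(P[:,2],98)
            s=''
            if k[:3] in('elb','tee'):
                z0=.012 if zmax>.034 else 0
                Q=P[(P[:,2]>z0+.004)&(P[:,2]<z0+.032)&(np.hypot(*(P-med)[:,:2].T)<.07)]
                if len(Q)<20: continue
                v,e=fit(Q,k.split('_')[0],z0); s='FIT %.4f %.4f %.1fdeg err %.4f n%d'%(v[0],v[1],np.degrees(v[2]),e,len(Q))
            col=np.median(p['pixels'][m],0)
            print(k,'%.2f'%r['conf'],np.round(r['at']),'med',med.round(3),'zmax %.3f'%zmax,'col',col,s)
            if k.startswith('tray'):
                rim=P[np.abs(P[:,2]-.032)<.004].astype(np.float32)
                if len(rim)>20: print('   rim rect',cv2.minAreaRect(rim[:,:2]*1000))
E
python3 m1.py
```

```text
scene table z 0.000903469234136502
elbow_1 0.67 [250. 323.] med [0.479 0.008 0.024] zmax 0.033 col [191. 184. 164.] FIT 0.4562 0.0034 -55.3deg err 0.0015 n205
elbow_1 0.66 [253. 422.] med [0.355 0.27  0.024] zmax 0.032 col [189. 177. 158.] FIT 0.3668 0.2719 136.6deg err 0.0020 n168
tee_1 0.84 [227. 291.] med [ 0.426 -0.12   0.023] zmax 0.033 col [186.  177.5 158.5] FIT 0.4173 -0.1290 87.7deg err 0.0016 n296
tee_1 0.76 [262. 377.] med [0.455 0.154 0.023] zmax 0.032 col [194. 188. 170.] FIT 0.4369 0.1427 51.2deg err 0.0017 n275
coupling 0.56 [175. 270.] med [ 0.289 -0.258  0.03 ] zmax 0.049 col [ 0. 65. 58.] 
coupling 0.52 [202. 283.] med [ 0.35  -0.174  0.03 ] zmax 0.048 col [45. 20.  6.] 
coupling 0.50 [195. 262.] med [ 0.36  -0.248  0.03 ] zmax 0.047 col [119.  109.   94.5] 
coupling 0.43 [210. 240.] med [ 0.426 -0.279  0.03 ] zmax 0.048 col [119.  86.   0.] 
glue_can 0.87 [287. 488.] med [0.452 0.463 0.084] zmax 0.104 col [123. 111.  94.] 
tape_roll 0.60 [208. 173.] med [ 0.48  -0.5    0.019] zmax 0.030 col [10.   9.   9.5] 
tray_elbows 0.90 [328. 401.] med [0.615 0.281 0.008] zmax
[... 1986 characters left out ...]
0849609375, 275.3243713378906), (181.95977783203125, 185.28680419921875), 80.92205810546875)
tray_elbows 0.45 [213. 267.] med [0.439 0.144 0.023] zmax 0.030 col [202.  201.5 190. ] 
   rim rect ((435.0744934082031, 138.69459533691406), (54.51451110839844, 53.02542495727539), 11.076088905334473)
tray_tees 0.58 [277. 467.] med [ 0.615 -0.286  0.008] zmax 0.039 col [130. 126. 123.] 
   rim rect ((622.707763671875, -282.08123779296875), (176.29727172851562, 183.11654663085938), 89.7535400390625)
tray_couplings 0.82 [212. 376.] med [ 0.622 -0.023  0.009] zmax 0.048 col [114. 105. 100.] 
   rim rect ((620.91650390625, -17.026931762695312), (179.3561248779297, 163.23353576660156), 84.7940673828125)
```

```bash
cat > m2.py <<'E'
from fit import *
import json
cl={}
C={}
for n in ['scene','side']:
    p=cam(n); C[n]=(p,pts(p))
def near(x,y,r,zlo,zhi,n=None,sel=None):
    o=[]
    for k in ([n] if n else C):
        p,w=C[k]; m=(np.hypot(w[...,0]-x,w[...,1]-y)<r)&(w[...,2]>zlo)&(w[...,2]<zhi)
        if sel: m&=sel(p['pixels'].astype(int))
        o.append(w[m])
    return np.vstack(o)
white=lambda c:(c.min(-1)>90)
for k,x,y in [('elbow',.4555,.002),('elbow',.365,.268),('tee',.4168,-.129),('tee',.4367,.1425)]:
    for n in ['scene','side',None]:
        P=near(x,y,.06,.005,.034,n); v,e=fit(P-[0,0,.001],k); print(k,n,v[:2].round(4),np.degrees(v[2]).round(1),e.round(4),len(P))
for nm,x,y in [('tq1',.282,-.264),('br',.343,-.18),('white',.352,-.254),('yel',.42,-.284),('tq2',.415,-.231)]:
  for n in ['scene','side',None]:
    P=near(x,y,.03,.008,.052,n)
    def f(v): return np.hypot(P[:,0]-v[0],P[:,1]-v[1])-.014
    T=P[P[:,2]>.044]
    s=least_squares(f,[x,y],loss='soft_l1',f_scale=.002); print(nm,n,s.x.round(4),len(P),np.median(abs(s.fun)).round(4))
for nm,x,y in [('elbows',.615,.278),('tees',.612,-.281),('coupl',.615,-.018)]:
  for n in ['scene','side',None]:
    P=near(x,y,.115,.022,.036,n)
    def f(v):
        d=P[:,:2]-v[:2]; c,s=np.cos(v[2]),np.sin(v[2]); q=np.c_[d[:,0]*c+d[:,1]*s,-d[:,0]*s+d[:,1]*c]
        a=np.abs(q)-[.057,.087]; out=np.hypot(*np.maximum(a,0).T)+np.minimum(a.max(1),0)
        return np.maximum(np.abs(out)-.002,0)
    b=None
    for t in (-.15,0,.15):
        s=least_squares(f,[x,y,t],loss='cauchy',f_scale=.001,x_scale=[.01,.01,.1])
        if b is None or s.cost<b.cost: b=s
    print('tray',nm,n,b.x[:2].round(4),np.degrees(b.x[2]).round(1),len(P))
p,w=C['scene']
cv2.imwrite('pics/crop0.png',cv2.resize(p['pixels'][160:280,220:450,::-1],None,fx=3.4,fy=3.4,interpolation=cv2.INTER_CUBIC))
E
python3 m2.py
```

```text
elbow scene [0.4544 0.0026] -51.7 0.0021 316
elbow side [0.4545 0.0005] -51.5 0.0013 425
elbow None [0.4546 0.002 ] -52.7 0.0016 741
elbow scene [0.3685 0.2667] 128.2 0.0026 320
elbow side [0.364  0.2655] 125.1 0.0012 376
elbow None [0.365  0.2654] 125.2 0.0017 696
tee scene [ 0.4177 -0.1284] 89.3 0.0017 379
tee side [ 0.4165 -0.1291] 87.8 0.0011 684
tee None [ 0.4168 -0.1289] 88.2 0.0013 1063
tee scene [0.4365 0.1438] 48.6 0.0018 420
tee side [0.4361 0.1427] 50.2 0.0011 533
tee None [0.4362 0.143 ] 49.9 0.0014 953
tq1 scene [ 0.2791 -0.2637] 120 0.0021
tq1 side [ 0.2778 -0.2657] 327 0.0015
tq1 None [ 0.2781 -0.2653] 447 0.0015
br scene [ 0.3423 -0.1776] 124 0.0015
br side [ 0.3406 -0.1795] 287 0.0014
br None [ 0.3411 -0.179 ] 411 0.0014
white scene [ 0.3526 -0.2527] 129 0.0018
white side [ 0.3504 -0.2547] 300 0.0014
white None [ 0.3509 -0.2542] 429 0.0014
yel scene [ 0.4199 -0.2845] 132 0.002
yel side [ 0.4184 -0.2859] 296 0.0015
yel None [ 0.4188 -0.2855] 428 0.0014
tq2 scene [ 0.4226 -0.2242] 124 0.0018
tq2 side [ 0.4204 -0.2262] 284 0.0014
tq2 None [ 0.4209 -0.2258] 408 0.0016
tray elbows scene [0.6    0.2842] -8.9 699
tray elbows side [0.5973 0.2821] -8.8 790
tray elbows None [0.5985 0.283 ] -8.8 1489
tray tees scene [ 0.596  -0.2786] -0.1 708
tray tees side [ 0.5932 -0.2812] -0.2 1308
tray tees None [ 0.5939 -0.2803] -0.2 2016
tray coupl scene [ 0.6035 -0.0116] -5.6 523
tray coupl side [ 0.6009 -0.0144] -5.6 852
tray coupl None [ 0.6019 -0.0132] -5.6 1375
```

View pics/crop0.png

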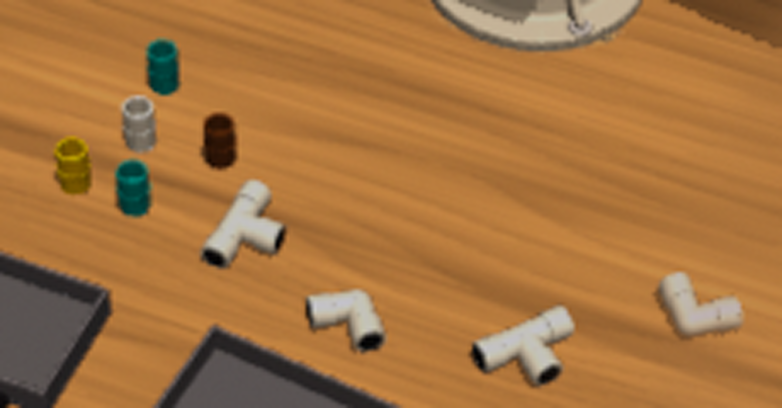

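The crop confirms that the only white ring is the coupling at crop (138,123), which is scene (261,197). The brown, turquoise and yellow ones are decoys. I'll start with the elbow at (0.365, 0.266): hover over its 125° leg, then check with the wrist camera.

```bash
python3 -m crank '{"xyz":[[4,-4,-1],[8,-9,-4],[11,-15,-7],[13,-21.6,-11.1],[13,-21.6,-11.1],[13,-21.6,-11.1],[13,-21.6,-11.1],[13,-21.6,-11.1],[13,-21.6,-11.1],[13,-21.6,-11.1]],"roll":[-0.12,-0.24,-0.36,-0.48,-0.56,-0.56,-0.56,-0.56,-0.56,-0.56]}' 0.6 40
cat > wr.py <<'E'
import sys
from fit import *
# wr.py name kind x y
name,kind,x,y=sys.argv[1],sys.argv[2],float(sys.argv[3]),float(sys.argv[4])
p=cam('wrist'); save(p,name); w=pts(p)
s=arm.state(); print('tcp',s['eef_pos'].round(4),'jaw',np.degrees(np.arctan2(s['tcp_rot'][1,2],s['tcp_rot'][0,2])).round(1),'gap',s['finger_gap'].round(4),'q6',s['qpos'][5].round(2),'F',s['force'].round(1))
zt=w[(np.hypot(w[...,0]-x,w[...,1]-y)<.1)][:,2]; zt=zt[np.abs(zt)<.008]; print('table',np.median(zt) if len(zt) else None)
m=(np.hypot(w[...,0]-x,w[...,1]-y)<.06)&(w[...,2]>.006)&(w[...,2]<.05)&(p['pixels'].min(-1)>70)
P=w[m]
if kind=='coupling':
    P=w[(np.hypot(w[...,0]-x,w[...,1]-y)<.03)&(w[...,2]>.008)&(w[...,2]<.052)]
    v=least_squares(lambda v:np.hypot(P[:,0]-v[0],P[:,1]-v[1])-.014,[x,y],loss='soft_l1',f_scale=.002); print(v.x.round(4),len(P),np.median(abs(v.fun)))
else:
    P=P[P[:,2]<.034]; v,e=fit(P,kind); print(v[:2].round(4),np.degrees(v[2]).round(1),'err',e.round(4),len(P),'zmax',np.percentile(P[:,2],98).round(4))
E
python3 wr.py w1 elbow .365 .2655
```

```text
time: 1.98
eef_pos: [0.347, 0.2902, 0.1209]
tcp_rot: [[0.001, 0.569, -0.822], [0.001, -0.822, -0.569], [-1.0, -0.0, -0.001]]
force: [0.3, 0.6, -0.4]
finger_gap: 0.0514Traceback (most recent call last):
  File "wr.py", line 6, in <module>
    s=arm.state(); print('tcp',s['eef_pos'].round(4),'jaw',np.degrees(np.arctan2(s['tcp_rot'][1,2],s['tcp_rot'][0,2])).round(1),'gap',s['finger_gap'].round(4),'q6',s['qpos'][5].round(2),'F',s['force'].round(1))
                                                                                                                                      ^^^^^^^^^^^^^^^^^^^^^
AttributeError: 'float' object has no attribute 'round'
```

View pics/w1.png

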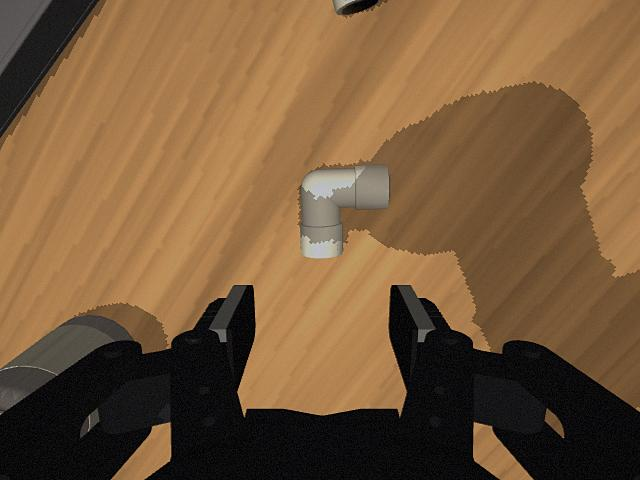

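The wrist view shows the elbow with its corner at (318,185). The gripped leg at (321,240) lies in line with the jaw centre, about column 322. Now the fit.

```bash
sed -i "s/s\['finger_gap'\].round(4)/round(float(s['finger_gap']),4)/" wr.py; sed -i "s/s\['qpos'\]\[5\].round(2)/np.round(s['qpos'],2)/" wr.py; python3 wr.py w1 elbow .365 .2655
```

```text
tcp [0.3468 0.2909 0.121 ] jaw -145.2 gap 0.0514 q6 [ 1.05  0.13 -0.34  0.   -1.1  -0.44] F [0.7 0.9 0.3]
table 3.466723640129882e-05
[0.3649 0.2674] 127.1 err 0.0004 5472 zmax 0.0286
```

```bash
python3 -m crank '{"xyz":[[-0.1,0.2,-3],[-0.1,0.2,-6],[-0.1,0.2,-9],[-0.1,0.2,-11],[-0.1,0.2,-11.7],[-0.1,0.2,-11.7],[-0.1,0.2,-11.7]],"roll":[0.04,0.04,0.04,0.04,0.04,0.04,0.04]}'
python3 -m crank '{"xyz":[[0,0,0],[0,0,0],[0,0,0],[0,0,0],[0,0,0],[0,0,0],[0,0,0]],"roll":[0,0,0,0,0,0,0]}' 0 40
```

```text
time: 2.67
eef_pos: [0.346, 0.2927, 0.0042]
tcp_rot: [[0.001, 0.603, -0.798], [0.001, -0.798, -0.603], [-1.0, -0.0, -0.001]]
force: [-0.8, -0.3, -0.5]
finger_gap: 0.0514
time: 3.25
eef_pos: [0.3463, 0.2928, 0.0047]
tcp_rot: [[0.002, 0.602, -0.798], [0.003, -0.798, -0.602], [-1.0, -0.001, -0.003]]
force: [-2.2, 0.3, 6.8]
finger_gap: 0.0264
```

```bash
python3 -m crank '{"xyz":[[0,0,3],[0,0,7],[4,-1,10],[8,-1.5,10],[12,-2,10],[16,-2.5,10],[20,-3,10],[24,-3.5,10],[25.3,-3.5,10],[25.3,-3.5,10],[25.3,-3.5,10]],"roll":[0,0,-0.12,-0.24,-0.36,-0.48,-0.6,-0.72,-0.8,-0.8,-0.8]}'
cat > sv.py <<'E'
import sys
from h import *
p=cam(sys.argv[2] if len(sys.argv)>2 else 'wrist'); save(p,sys.argv[1])
E
python3 sv.py w2
```

```text
time: 4.17
eef_pos: [0.599, 0.2559, 0.1025]
tcp_rot: [[-0.001, -0.154, -0.988], [-0.0, -0.988, 0.154], [-1.0, 0.001, 0.001]]
force: [-0.1, 0.9, -0.9]
finger_gap: 0.0267
```

View pics/w2.png

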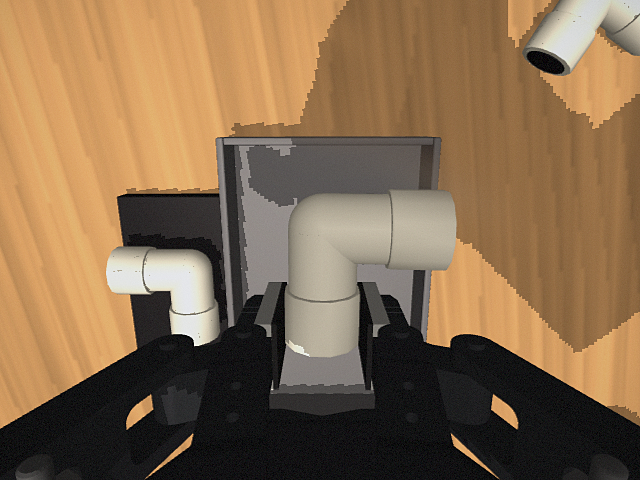

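The elbow is held, with its corner at (325,215), and it is lined up with the tray: side walls at columns 220 and 438, free leg towards the robot. Lowering it.

```bash
python3 -m crank '{"xyz":[[0,0,-3],[0,0,-6],[0,0,-8],[0,0,-9],[0,0,-9.5],[0,0,-9.5],[0,0,-9.5]],"roll":[0,0,0,0,0,0,0]}'
python3 -m crank '{"xyz":[[0,0,0],[0,0,0],[0,0,0],[0,0,0]],"roll":[0,0,0,0]}' 0.5
python3 -m crank '{"xyz":[[0,0,3],[0,0,6],[0,0,10],[0,0,10],[0,0,10]],"roll":[0,0,0,0,0]}'
python3 sv.py w3
```

```text
time: 4.8
eef_pos: [0.5989, 0.2574, 0.01]
tcp_rot: [[0.002, -0.152, -0.988], [0.001, -0.988, 0.152], [-1.0, -0.001, -0.002]]
force: [-0.6, -0.1, 0.1]
finger_gap: 0.0263
time: 5.13
eef_pos: [0.5988, 0.2567, 0.0086]
tcp_rot: [[0.001, -0.153, -0.988], [0.0, -0.988, 0.153], [-1.0, -0.0, -0.001]]
force: [1.6, 0.2, -0.8]
finger_gap: 0.0426
time: 5.55
eef_pos: [0.6004, 0.2575, 0.1118]
tcp_rot: [[0.006, -0.153, -0.988], [0.004, -0.988, 0.153], [-1.0, -0.005, -0.005]]
force: [-0.1, 0.6, -0.6]
finger_gap: 0.0428
```

View pics/w3.png

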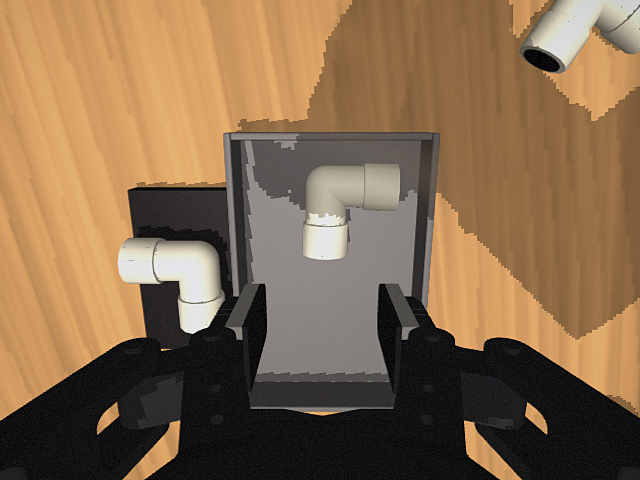

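The first elbow lies flat and clear of the walls, corner at (330,190). Next is the second elbow.

```bash
python3 -m crank '{"xyz":[[-1.5,-3.5,1],[-3,-7,1],[-5,-10.5,1],[-7,-14,1],[-9,-17,1],[-10.5,-20,1],[-12,-23.7,1],[-12,-23.7,1],[-12,-23.7,1],[-12,-23.7,1]],"roll":[-0.12,-0.24,-0.36,-0.48,-0.6,-0.72,-0.754,-0.754,-0.754,-0.754]}' 0.6
python3 wr.py w4 elbow .4545 .002
```

```text
time: 6.43
eef_pos: [0.4783, 0.0194, 0.1176]
tcp_rot: [[-0.001, -0.788, -0.615], [-0.0, -0.615, 0.788], [-1.0, 0.001, 0.0]]
force: [-0.1, 0.3, 0.5]
finger_gap: 0.0512
tcp [0.4786 0.0199 0.1177] jaw 128.0 gap 0.0511 q6 [ 0.37  0.19 -0.28 -0.   -1.11 -1.28] F [ 0.  -0.6  0. ]
table 4.160690685106444e-05
[0.4559 0.0019] -53.5 err 0.0004 5704 zmax 0.0287
```

View pics/w4.png

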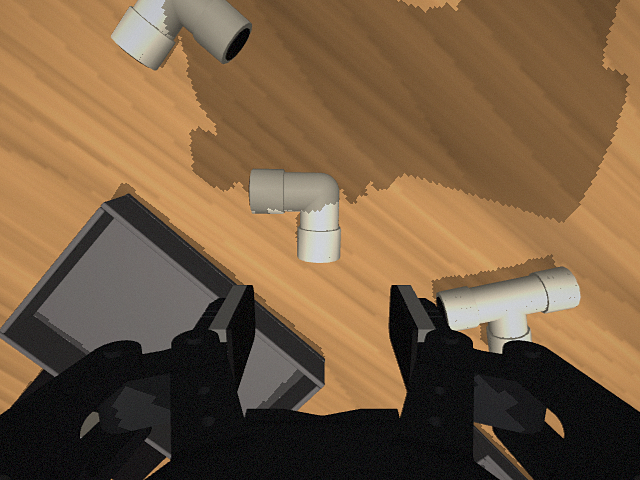

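The wrist view shows the elbow leg at (320,235) centred between the jaws. The tee at (505,300) is clear of the right finger. Grasping.

```bash
python3 -m crank '{"xyz":[[0.2,0,-3],[0.2,0,-6],[0.2,0,-9],[0.2,0,-10.8],[0.2,0,-11.4],[0.2,0,-11.4],[0.2,0,-11.4]],"roll":[-0.026,-0.026,-0.026,-0.026,-0.026,-0.026,-0.026]}'
python3 -m crank '{"xyz":[[0,0,0],[0,0,0],[0,0,0],[0,0,0],[0,0,0],[0,0,0],[0,0,0]],"roll":[0,0,0,0,0,0,0]}' 0 40
```

```text
time: 7.07
eef_pos: [0.4814, 0.0202, 0.0047]
tcp_rot: [[0.001, -0.803, -0.596], [-0.0, -0.596, 0.803], [-1.0, -0.0, -0.001]]
force: [-0.9, 0.6, 0.7]
finger_gap: 0.0513
time: 7.65
eef_pos: [0.4819, 0.02, 0.0056]
tcp_rot: [[0.003, -0.804, -0.595], [0.001, -0.595, 0.804], [-1.0, -0.003, -0.001]]
force: [-0.6, 1.2, 7.8]
finger_gap: 0.0259
```

```bash
python3 -m crank '{"xyz":[[0,0,3],[0,0,7],[1.4,3.7,10],[2.8,7.4,10],[4.2,11.1,10],[5.6,14.8,10],[7,18.5,10],[8.4,22.2,10],[9.8,25.9,10],[11.2,29.6,10],[12.2,32.3,10],[12.2,32.3,10]],"roll":[0,0,0.12,0.24,0.36,0.48,0.6,0.72,0.78,0.78,0.78,0.78]}'
python3 sv.py w5
```

```text
time: 8.65
eef_pos: [0.6029, 0.3471, 0.1022]
tcp_rot: [[-0.001, -0.15, -0.989], [-0.0, -0.989, 0.15], [-1.0, 0.0, 0.001]]
force: [-1.0, -1.4, -0.2]
finger_gap: 0.0265
```

View pics/w5.png

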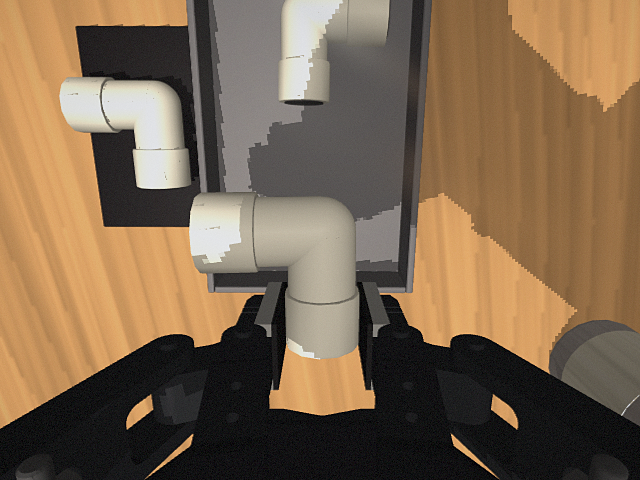

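```bash
cat > rim.py <<'E'
import sys
from h import *
x,y,yaw=map(float,sys.argv[1:4]); yaw=np.radians(yaw)
p=cam('wrist'); w=pts(p); d=w[...,:2]-[x,y]; c,s=np.cos(yaw),np.sin(yaw)
lx=d[...,0]*c+d[...,1]*s; ly=-d[...,0]*s+d[...,1]*c
m=(np.abs(w[...,2]-.032)<.0015)&(p['pixels'].max(-1)<150)
for nm,k,v in [('+x',lx,.057),('-x',lx,-.057)]:
    q=k[m&(np.abs(k-v)<.008)&(np.abs(ly)<.08)]; print(nm,len(q),np.median(q) if len(q) else None)
for nm,k,v in [('+y',ly,.087),('-y',ly,-.087)]:
    q=k[m&(np.abs(k-v)<.008)&(np.abs(lx)<.05)]; print(nm,len(q),np.median(q) if len(q) else None)
s=arm.state();t=s['eef_pos'][:2]-[x,y];print('tcp local',t@[c,np.sin(yaw)],t@[-np.sin(yaw),c],s['eef_pos'].round(4))
E
python3 rim.py .5985 .283 -8.8
```

```text
+x 1542 0.0569943803762274
-x 2114 -0.05640541843167777
+y 328 0.08699338435590276
-y 0 None
tcp local -0.005615243315295127 0.060081835917965454 [0.6021 0.3432 0.103 ]
```

The tray pose is confirmed to within 1 mm. Placing.

```bash
python3 -m crank '{"xyz":[[0,0,-3],[0,0,-6],[0,0,-8],[0,0,-9],[0,0,-9.4],[0,0,-9.4],[0,0,-9.4]],"roll":[0,0,0,0,0,0,0]}'
python3 -m crank '{"xyz":[[0,0,0],[0,0,0],[0,0,0],[0,0,0]],"roll":[0,0,0,0]}' 0.5
python3 -m crank '{"xyz":[[0,0,3],[0,0,6],[0,0,10],[0,0,10],[0,0,10]],"roll":[0,0,0,0,0]}'
python3 sv.py w6
```

```text
time: 9.33
eef_pos: [0.6034, 0.3426, 0.0119]
tcp_rot: [[0.002, -0.154, -0.988], [0.001, -0.988, 0.154], [-1.0, -0.002, -0.002]]
force: [0.6, 0.8, -0.3]
finger_gap: 0.0265
time: 9.67
eef_pos: [0.6029, 0.3427, 0.0108]
tcp_rot: [[0.001, -0.153, -0.988], [0.001, -0.988, 0.153], [-1.0, -0.001, -0.001]]
force: [0.1, -0.0, -0.2]
finger_gap: 0.0427
time: 10.08
eef_pos: [0.6043, 0.3437, 0.1142]
tcp_rot: [[0.006, -0.153, -0.988], [0.005, -0.988, 0.153], [-1.0, -0.005, -0.005]]
force: [0.7, 1.0, -0.5]
finger_gap: 0.0423
```

View pics/w6.png

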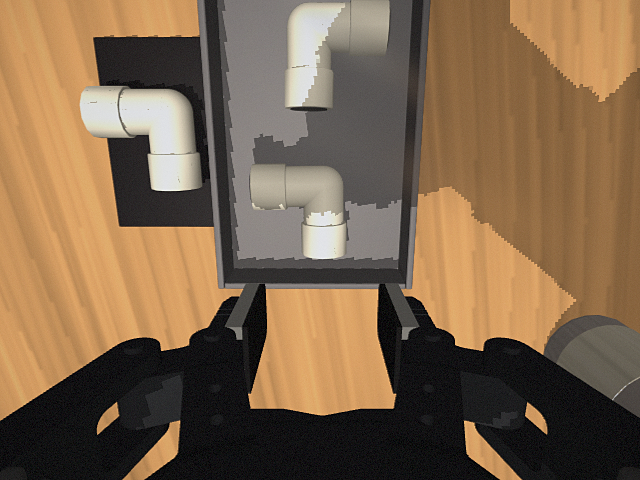

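Both elbows are flat in their tray, at (305,60) and (300,205), and clear of the walls and each other. Next is the tee at (0.436, 0.143).

```bash
python3 -m crank '{"xyz":[[-2.5,-3,0.8],[-5,-6,0.8],[-7.5,-9,0.8],[-10,-12,0.8],[-12.5,-15,0.8],[-14.7,-17.6,0.8],[-14.7,-17.6,0.8],[-14.7,-17.6,0.8],[-14.7,-17.6,0.8]],"roll":[-0.12,-0.24,-0.36,-0.48,-0.545,-0.545,-0.545,-0.545,-0.545]}' 0.6
python3 wr.py w7 tee .4362 .143
```

```text
time: 10.88
eef_pos: [0.4556, 0.1665, 0.1179]
tcp_rot: [[-0.0, -0.643, -0.765], [-0.0, -0.765, 0.643], [-1.0, 0.001, 0.0]]
force: [0.3, 0.2, -1.0]
finger_gap: 0.0515
tcp [0.4559 0.1669 0.1179] jaw 140.0 gap 0.0516 q6 [ 0.67  0.2  -0.27  0.   -1.11 -1.37] F [-0.  -0.1  0.7]
table 4.51602327254339e-05
[0.4371 0.1429] 50.6 err 0.0004 7921 zmax 0.0284
```

View pics/w7.png

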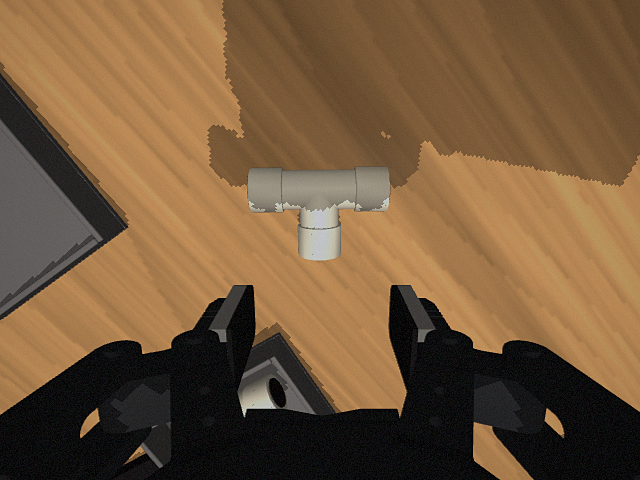

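```bash
python3 -m crank '{"xyz":[[0.1,0,-3],[0.1,0,-6],[0.1,0,-9],[0.1,0,-10.8],[0.1,0,-11.4],[0.1,0,-11.4],[0.1,0,-11.4]],"roll":[0.01,0.01,0.01,0.01,0.01,0.01,0.01]}'
python3 -m crank '{"xyz":[[0,0,0],[0,0,0],[0,0,0],[0,0,0],[0,0,0],[0,0,0],[0,0,0]],"roll":[0,0,0,0,0,0,0]}' 0 40
```

```text
time: 11.52
eef_pos: [0.4575, 0.1672, 0.0046]
tcp_rot: [[0.001, -0.635, -0.772], [-0.0, -0.772, 0.635], [-1.0, -0.0, -0.001]]
force: [-0.1, 0.3, 0.1]
finger_gap: 0.0511
time: 12.1
eef_pos: [0.4578, 0.1674, 0.0057]
tcp_rot: [[0.003, -0.635, -0.772], [0.002, -0.772, 0.635], [-1.0, -0.003, -0.001]]
force: [-0.7, 0.2, 6.5]
finger_gap: 0.0265
```

```bash
python3 -m crank '{"xyz":[[0,0,3],[0,0,7],[1,-3.5,10],[2,-7,10],[3,-10.5,10],[4,-14,10],[5,-17.5,10],[6,-21,10],[7,-24.5,10],[8,-28,10],[9,-31.5,10],[10,-35,10]],"roll":[0,0,0.12,0.24,0.36,0.48,0.6,0.684,0.684,0.684,0.684,0.684]}'
python3 -m crank '{"xyz":[[1,-3.5,0],[2,-7,0],[3,-10.5,0],[3.7,-12.6,0],[3.7,-12.6,0],[3.7,-12.6,0]],"roll":[0,0,0,0,0,0]}'
python3 rim.py .594 -.2805 -.2; python3 sv.py w8
```

```text
time: 13.1
eef_pos: [0.5565, -0.1853, 0.1043]
tcp_rot: [[-0.0, -0.005, -1.0], [0.0, -1.0, 0.005], [-1.0, -0.0, 0.0]]
force: [0.6, 0.8, -0.9]
finger_gap: 0.0262
time: 13.6
eef_pos: [0.5931, -0.3105, 0.1033]
tcp_rot: [[-0.001, -0.007, -1.0], [0.001, -1.0, 0.007], [-1.0, -0.001, 0.001]]
force: [-0.3, -0.1, -1.0]
finger_gap: 0.0267
+x 662 0.057205658693358724
-x 601 -0.056296759979598016
+y 0 None
-y 1441 -0.08675448280564577
tcp local -0.0007766671807101466 -0.02895514107785714 [ 0.5931 -0.3095  0.1037]
```

View pics/w8.png

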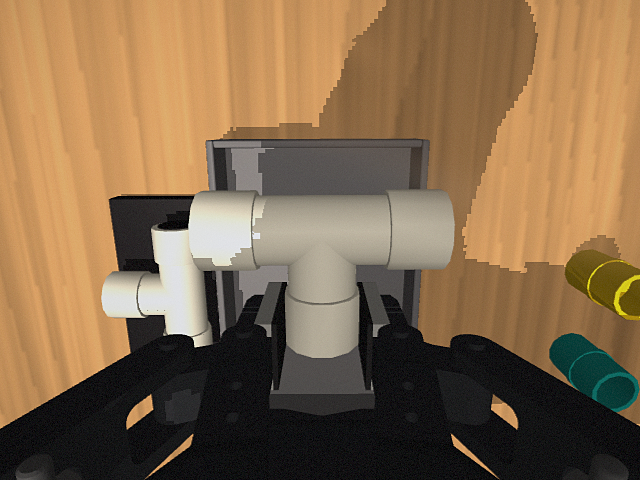

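The tee is held squarely over the tee tray, and the rim agrees within 1 mm. Placing.

```bash
python3 -m crank '{"xyz":[[0,0,-3],[0,0,-6],[0,0,-8],[0,0,-9],[0,0,-9.4],[0,0,-9.4],[0,0,-9.4]],"roll":[0,0,0,0,0,0,0]}'
python3 -m crank '{"xyz":[[0,0,0],[0,0,0],[0,0,0],[0,0,0]],"roll":[0,0,0,0]}' 0.5
python3 -m crank '{"xyz":[[0,0,3],[0,0,6],[0,0,10],[0,0,10],[0,0,10]],"roll":[0,0,0,0,0]}'
python3 sv.py w9
```

```text
time: 14.28
eef_pos: [0.5945, -0.3092, 0.0118]
tcp_rot: [[0.002, -0.004, -1.0], [-0.001, -1.0, 0.004], [-1.0, 0.001, -0.002]]
force: [0.4, -0.4, -0.5]
finger_gap: 0.0267
time: 14.62
eef_pos: [0.5939, -0.3096, 0.0108]
tcp_rot: [[0.001, -0.005, -1.0], [-0.0, -1.0, 0.005], [-1.0, 0.0, -0.001]]
force: [0.0, -0.5, 0.1]
finger_gap: 0.0429
time: 15.03
eef_pos: [0.5955, -0.3102, 0.114]
tcp_rot: [[0.007, -0.005, -1.0], [-0.002, -1.0, 0.005], [-1.0, 0.002, -0.007]]
force: [-0.1, 0.3, -1.1]
finger_gap: 0.0426
```

View pics/w9.png

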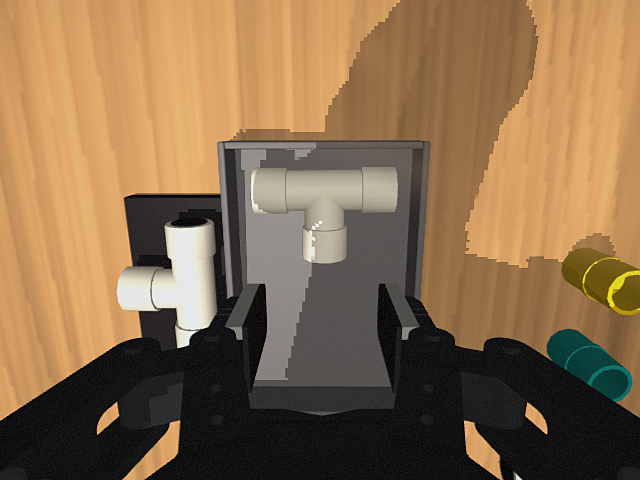

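```bash
python3 -m crank '{"xyz":[[-2.6,3,0.8],[-5.2,6,0.8],[-7.8,9,0.8],[-10.4,12,0.8],[-13,15,0.8],[-15.6,18,0.8],[-17.6,21.1,0.8],[-17.6,21.1,0.8],[-17.6,21.1,0.8],[-17.6,21.1,0.8]],"roll":[-0.03,-0.03,-0.03,-0.03,-0.03,-0.03,-0.03,-0.03,-0.03,-0.03]}' 0.6
python3 wr.py w10 tee .4168 -.129
```

```text
time: 15.92
eef_pos: [0.4174, -0.0984, 0.1179]
tcp_rot: [[-0.001, -0.034, -0.999], [-0.0, -0.999, 0.034], [-1.0, 0.0, 0.001]]
force: [-0.0, -0.2, -0.4]
finger_gap: 0.0513
tcp [ 0.4177 -0.0988  0.1178] jaw 178.0 gap 0.0513 q6 [ 0.14  0.09 -0.4   0.   -1.09 -0.17] F [-0.5  0.1 -0.1]
table 2.933884984378355e-05
[ 0.4167 -0.1292] 87.9 err 0.0004 7948 zmax 0.0284
```

View pics/w10.png

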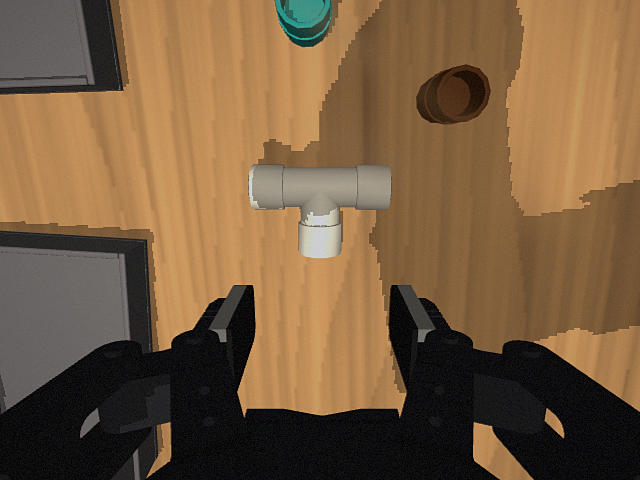

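The tee is centred at (320,190), branch between the jaws.

```bash
python3 -m crank '{"xyz":[[0,0.1,-3],[0,0.1,-6],[0,0.1,-9],[0,0.1,-10.8],[0,0.1,-11.4],[0,0.1,-11.4],[0,0.1,-11.4]],"roll":[0,0,0,0,0,0,0]}'
python3 -m crank '{"xyz":[[0,0,0],[0,0,0],[0,0,0],[0,0,0],[0,0,0],[0,0,0],[0,0,0]],"roll":[0,0,0,0,0,0,0]}' 0 40
```

```text
time: 16.55
eef_pos: [0.4184, -0.098, 0.0046]
tcp_rot: [[0.0, -0.036, -0.999], [-0.0, -0.999, 0.036], [-1.0, 0.0, -0.0]]
force: [0.0, -0.9, 0.2]
finger_gap: 0.0511
time: 17.13
eef_pos: [0.4189, -0.0975, 0.0056]
tcp_rot: [[0.003, -0.034, -0.999], [-0.0, -0.999, 0.034], [-1.0, 0.0, -0.003]]
force: [-0.6, -0.9, 6.7]
finger_gap: 0.0262
```

```bash
python3 -m crank '{"xyz":[[0,0,3],[0,0,7],[3,-2.2,10],[6,-4.4,10],[9,-6.6,10],[12,-8.8,10],[15,-11,10],[17.6,-12.8,10],[17.6,-12.8,10],[17.6,-12.8,10],[17.6,-12.8,10]],"roll":[0,0,0.033,0.033,0.033,0.033,0.033,0.033,0.033,0.033,0.033]}'
python3 rim.py .594 -.2805 -.2; python3 sv.py w11
```

```text
time: 18.05
eef_pos: [0.5931, -0.2252, 0.1038]
tcp_rot: [[-0.001, -0.002, -1.0], [0.001, -1.0, 0.002], [-1.0, -0.001, 0.001]]
force: [0.3, 0.4, -0.2]
finger_gap: 0.026
+x 1615 0.05718869188661114
-x 1619 -0.05612341211535603
+y 123 0.0865318453272909
-y 0 None
tcp local -0.0012358375049678937 0.055523494518534715 [ 0.593  -0.225   0.1043]
```

View pics/w11.png

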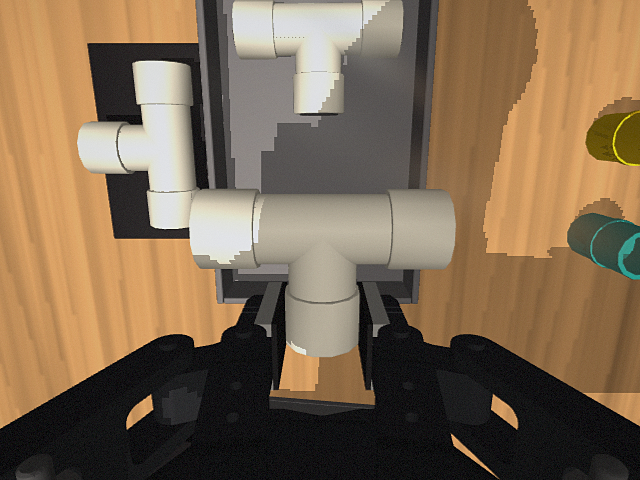

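```bash
python3 -m crank '{"xyz":[[0,0,-3],[0,0,-6],[0,0,-8],[0,0,-9],[0.1,0,-9.4],[0.1,0,-9.4],[0.1,0,-9.4]],"roll":[0,0,0,0,0,0,0]}'
python3 -m crank '{"xyz":[[0,0,0],[0,0,0],[0,0,0],[0,0,0]],"roll":[0,0,0,0]}' 0.5
python3 -m crank '{"xyz":[[0,0,3],[0,0,6],[0,0,10],[0,0,10],[0,0,10]],"roll":[0,0,0,0,0]}'
python3 sv.py w12
```

```text
time: 18.73
eef_pos: [0.5956, -0.2255, 0.0119]
tcp_rot: [[0.003, -0.001, -1.0], [-0.001, -1.0, 0.001], [-1.0, 0.001, -0.003]]
force: [0.9, -0.2, 0.4]
finger_gap: 0.0267
time: 19.07
eef_pos: [0.5949, -0.2255, 0.0108]
tcp_rot: [[0.001, -0.002, -1.0], [-0.0, -1.0, 0.002], [-1.0, 0.0, -0.001]]
force: [-0.7, 0.9, -0.2]
finger_gap: 0.0426
time: 19.48
eef_pos: [0.5965, -0.2259, 0.1138]
tcp_rot: [[0.007, -0.002, -1.0], [-0.001, -1.0, 0.002], [-1.0, 0.001, -0.007]]
force: [0.5, 0.3, -0.7]
finger_gap: 0.0427
```

View pics/w12.png

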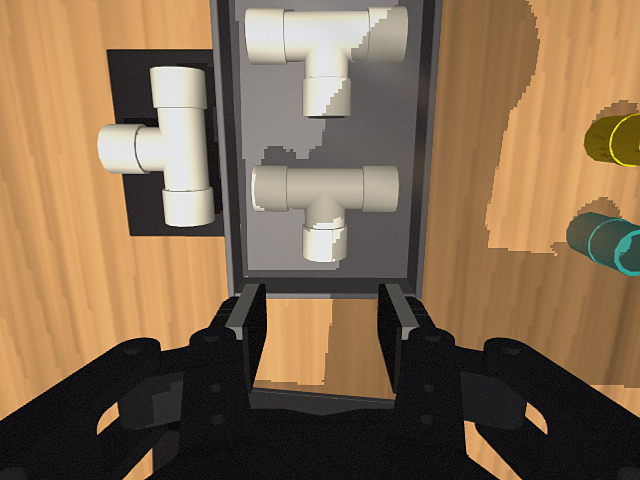

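Both tees are flat in their tray and clear of it, at (325,40) and (325,190). Now the white coupling at (0.351, -0.254). I'll set the jaws at 57°, which passes between its coloured neighbours.

```bash
python3 -m crank '{"xyz":[[-2,0,3],[-5.5,-0.5,3],[-9,-1,3],[-12.5,-1.5,3],[-16,-2,3],[-19.5,-2.5,3],[-23,-2.9,3],[-24.4,-2.9,3],[-24.4,-2.9,3],[-24.4,-2.9,3],[-24.4,-2.9,3],[-24.4,-2.9,3]],"roll":[0.12,0.24,0.36,0.48,0.6,0.72,0.84,0.96,0.995,0.995,0.995,0.995]}' 0.6
python3 wr.py w13 coupling .351 -.254
```

```text
time: 20.53
eef_pos: [0.3507, -0.2543, 0.1397]
tcp_rot: [[-0.001, 0.837, -0.547], [0.0, -0.547, -0.837], [-1.0, -0.001, 0.0]]
force: [0.3, -0.6, 0.4]
finger_gap: 0.0513
tcp [ 0.3508 -0.2543  0.1398] jaw -123.2 gap 0.0511 q6 [-0.26  0.08 -0.35 -0.   -1.15  1.26] F [ 0.  -0.5  0.6]
table 3.0220495391600827e-05
[ 0.3538 -0.2553] 1934 0.0023377556139822847
```

View pics/w13.png

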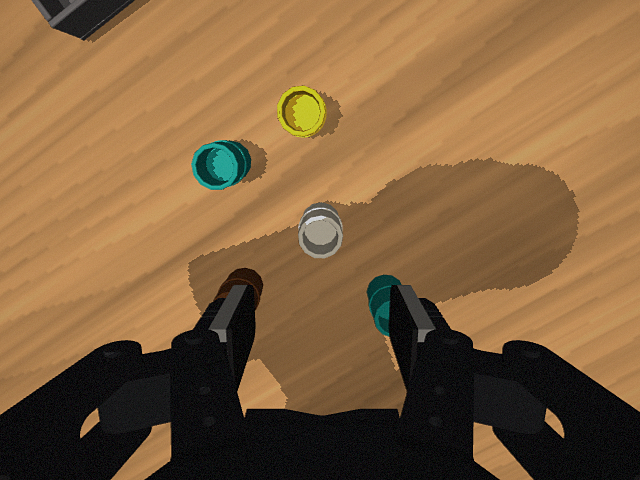

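The white coupling's rim is centred at (321,237). The brown one (240,290) and a turquoise one (385,305) are near the finger lines, so I'll fit all the rims precisely.

```bash
python3 - <<'E'
from h import *
p=cam('wrist'); w=pts(p)
for n,x,y in [('white',.351,-.254),('br',.341,-.179),('tq1',.278,-.265),('yel',.419,-.2855),('tq2',.421,-.226)]:
    P=w[(np.hypot(w[...,0]-x,w[...,1]-y)<.025)&(np.abs(w[...,2]-.046)<.0012)][:,:2].astype(np.float32)
    if len(P)<10: print(n,len(P)); continue
    c,r=cv2.minEnclosingCircle(P*1000); print(n,np.round(c,1),round(r,1),len(P))
    if n=='white': c0=np.array(c)
    else:
        d=np.array(c)-c0; a=np.radians(57); print('  along jaw %.1f across %.1f'%(d@[np.cos(a),np.sin(a)],d@[-np.sin(a),np.cos(a)]))
E
```

```text
white [ 351.9 -253.9] 13.8 529
br [ 353.7 -179.8] 6.2 50
  along jaw 63.2 across 38.8
tq1 [ 281.6 -261.3] 13.0 192
  along jaw -44.5 across 55.0
yel [ 419.7 -285.2] 13.8 673
  along jaw 10.7 across -73.9
tq2 [ 421.6 -225.5] 13.9 620
  along jaw 61.8 across -43.0
```

```bash
python3 -m crank '{"xyz":[[0.1,0,-3],[0.1,0,-6],[0.1,0,-8.5],[0.1,0,-10.5],[0.1,0,-11.5],[0.1,0,-11.9],[0.1,0,-11.9],[0.1,0,-11.9]],"roll":[0,0,0,0,0,0,0,0]}'
python3 -m crank '{"xyz":[[0,0,0],[0,0,0],[0,0,0],[0,0,0],[0,0,0],[0,0,0],[0,0,0]],"roll":[0,0,0,0,0,0,0]}' 0 30
python3 sv.py w14
```

```text
time: 21.3
eef_pos: [0.3522, -0.2546, 0.0217]
tcp_rot: [[0.0, 0.838, -0.546], [-0.0, -0.546, -0.838], [-1.0, 0.0, 0.0]]
force: [-0.5, -0.2, 0.6]
finger_gap: 0.0511
time: 21.88
eef_pos: [0.3524, -0.2548, 0.0222]
tcp_rot: [[0.002, 0.838, -0.546], [-0.001, -0.546, -0.838], [-1.0, 0.002, -0.0]]
force: [-0.8, 2.0, 6.3]
finger_gap: 0.0271
```

View pics/w14.png

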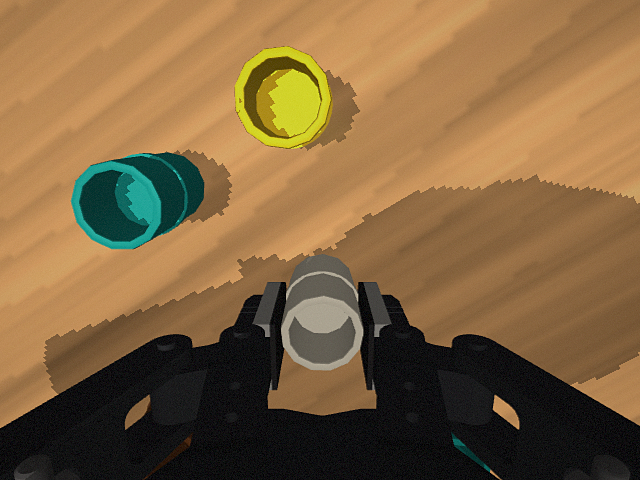

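The coupling is gripped at (322,315), upright; the neighbours are untouched.

```bash
python3 -m crank '{"xyz":[[0,0,3],[0,0,7],[0,0,10],[3.5,3.4,11],[7,6.8,11],[10.5,10.2,11],[14,13.6,11],[17.5,17,11],[21,20.4,11],[24.5,23.8,11],[25,24.1,11],[25,24.1,11]],"roll":[0,0,0,0,0,0,0,0,0,0,0,0]}'
python3 -m crank '{"xyz":[[0,0,0],[0,0,0],[0,0,0]],"roll":[0,0,0]}'
python3 rim.py .602 -.0132 -5.6; python3 sv.py w15
```

```text
time: 22.93
eef_pos: [0.6043, -0.0098, 0.1303]
tcp_rot: [[0.0, 0.839, -0.544], [0.0, -0.544, -0.839], [-1.0, -0.0, -0.0]]
force: [-0.2, -0.4, -0.5]
finger_gap: 0.0272
time: 23.18
eef_pos: [0.601, -0.0138, 0.131]
tcp_rot: [[-0.001, 0.838, -0.546], [-0.0, -0.546, -0.838], [-1.0, -0.001, 0.001]]
force: [0.3, -1.0, -1.3]
finger_gap: 0.0269
+x 1677 0.05760790727544366
-x 558 -0.055595544771796845
+y 630 0.08681904695476973
-y 997 -0.08644906358534843
tcp local -0.0010110247416645689 -0.0009568744517488534 [ 0.6009 -0.0141  0.1313]
```

View pics/w15.png

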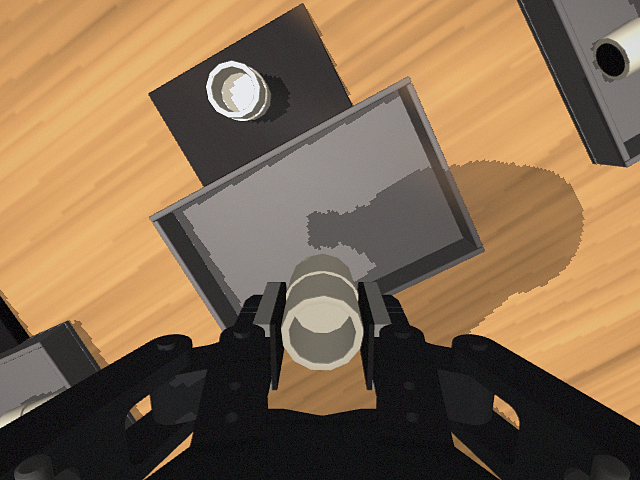

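```bash
python3 -m crank '{"xyz":[[0,0,-3],[0,0,-6],[0,0,-8.5],[0,0,-9.5],[0,0,-10.2],[0,0,-10.5],[0,0,-10.5],[0,0,-10.5],[0,0,-10.5]],"roll":[0,0,0,0,0,0,0,0,0]}'
python3 -m crank '{"xyz":[[0,0,0],[0,0,-0.05],[0,0,-0.05],[0,0,-0.05],[0,0,-0.05]],"roll":[0,0,0,0,0]}' 0.55
python3 -m crank '{"xyz":[[0,0,2],[0,0,5],[0,0,9],[0,0,13],[0,0,13],[0,0,13]],"roll":[0,0,0,0,0,0]}'
python3 sv.py w16
```

```text
time: 24.03
eef_pos: [0.6026, -0.0133, 0.0278]
tcp_rot: [[0.003, 0.838, -0.546], [0.0, -0.546, -0.838], [-1.0, 0.002, -0.002]]
force: [0.5, -0.3, 0.1]
finger_gap: 0.0276
time: 24.45
eef_pos: [0.6016, -0.0134, 0.0259]
tcp_rot: [[0.0, 0.838, -0.546], [-0.0, -0.546, -0.838], [-1.0, 0.0, -0.0]]
force: [-0.3, -0.7, -0.5]
finger_gap: 0.0472
time: 24.95
eef_pos: [0.6033, -0.0132, 0.1591]
tcp_rot: [[0.007, 0.838, -0.546], [0.001, -0.546, -0.838], [-1.0, 0.005, -0.005]]
force: [0.1, 0.2, -1.2]
finger_gap: 0.0467
```

View pics/w16.png

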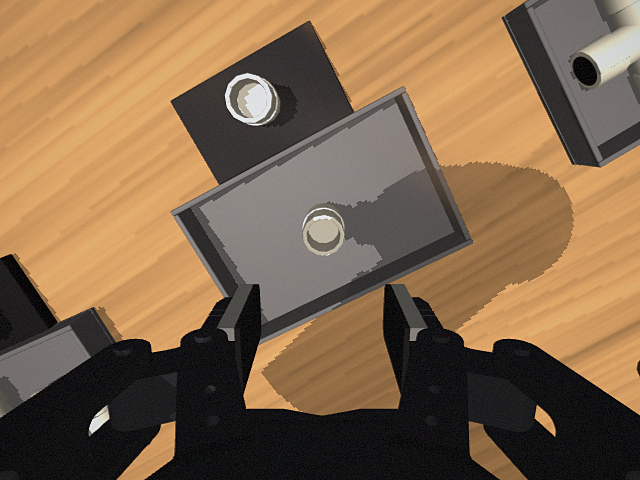

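The coupling stands upright mid-tray at (323,230). I'll raise the arm, back it off, and check everything from the two fixed cameras.

```bash
python3 -m crank '{"xyz":[[0,0,4],[-4,0,7],[-8,0,8],[-12,0,8],[-16,0,8],[-20,0,8],[-20,0,8],[-20,0,8],[-20,0,8],[-20,0,8]],"roll":[0,0,0,0,0,0,0,0,0,0]}'
python3 - <<'E'
from fit import *
C=[]
for n in ['scene','side']:
    p=cam(n); save(p,n+'9'); C.append((p,pts(p)))
tr={'elbow':(.5985,.283,-8.8),'tee':(.594,-.2805,-.2)}
for k,(x,y,a) in tr.items():
    a=np.radians(a);c,s=np.cos(a),np.sin(a)
    for (l0,h0) in [(-.083,-.005),(.005,.083)]:
        P=[]
        for p,w in C:
            d=w[...,:2]-[x,y]; lx=d[...,0]*c+d[...,1]*s; ly=-d[...,0]*s+d[...,1]*c
            m=(abs(lx)<.053)&(ly>l0)&(ly<h0)&(w[...,2]>.012)&(w[...,2]<.05)&(p['pixels'].min(-1)>105)
            P.append(w[m])
        P=np.vstack(P); v,e=fit(P,k,.005)
        d=v[:2]-[x,y]; print(k,'local',(d@[c,s]).round(4),(d@[-s,c]).round(4),'ang',(np.degrees(v[2]-a)%360).round(1),'err',e.round(4),len(P),'zmax',np.percentile(P[:,2],98).round(4))
P=np.vstack([w[(np.hypot(w[...,0]-.602,w[...,1]+.0135)<.03)&(w[...,2]>.012)&(w[...,2]<.06)] for p,w in C])
for lo,hi in[(.012,.025),(.025,.04),(.04,.055)]:
    Q=P[(P[:,2]>lo)&(P[:,2]<hi)]; v=least_squares(lambda v:np.hypot(Q[:,0]-v[0],Q[:,1]-v[1])-.014,[.602,-.0135],loss='soft_l1',f_scale=.002); print('coup',lo,v.x.round(4),len(Q))
print('top',np.percentile(P[:,2],98))
for n,x,y,r in [('can',.435,.45,.06),('tape',.475,-.505,.08)]:
    for im,(p,w) in enumerate(C):
        w0=pts({k:v for k,v in np.load(['scene0.npz','side0.npz'][im]).items()})
        f=lambda w:np.median(w[(np.hypot(w[...,0]-x,w[...,1]-y)<r)&(w[...,2]>.01)],0).round(4)
        print(n,f(w0),f(w))
E
```

```text
time: 25.83
eef_pos: [0.4022, -0.0133, 0.2351]
tcp_rot: [[-0.001, 0.838, -0.546], [-0.0, -0.546, -0.838], [-1.0, -0.001, 0.001]]
force: [-0.1, 0.7, 0.3]
finger_gap: 0.0468
elbow local 0.0039 -0.0564 ang 91.0 err 0.0016 486 zmax 0.0352
elbow local -0.0068 0.0288 ang 357.7 err 0.0017 542 zmax 0.0362
tee local -0.0003 -0.0599 ang 90.3 err 0.0013 936 zmax 0.0345
tee local 0.0001 0.0235 ang 89.7 err 0.0013 894 zmax 0.0348
coup 0.012 [ 0.6014 -0.0124] 76
coup 0.025 [ 0.6015 -0.0127] 145
coup 0.04 [ 0.6007 -0.0127] 152
top 0.051875608297604195
can [0.4497 0.4617 0.0846] [0.4495 0.462  0.0855]
can [0.4182 0.4415 0.0725] [0.4185 0.4413 0.0717]
tape [ 0.4805 -0.5051  0.022 ] [ 0.4794 -0.5035  0.0223]
tape [ 0.4689 -0.511   0.0236] [ 0.4687 -0.5115  0.0237]
```

View pics/scene9.png

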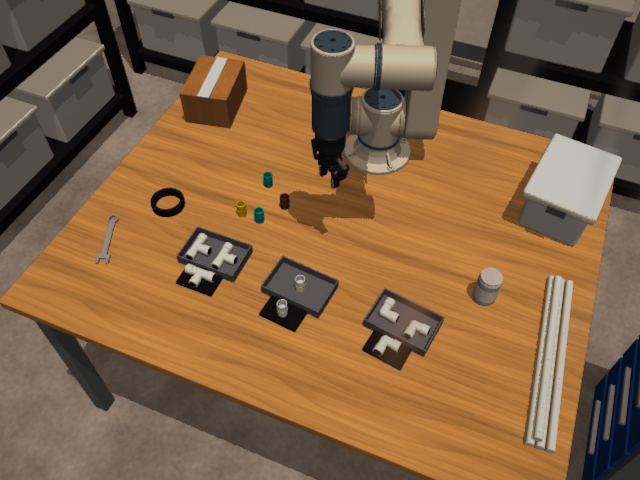

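View pics/side9.png

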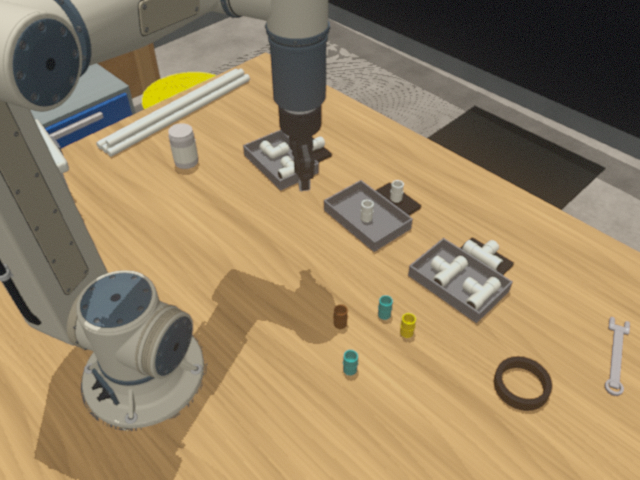

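In the scene view, the tees are in the tee tray at (198,247) and (224,257), the coupling stands in its tray at (300,283), and the elbows are in theirs at (389,311) and (417,330). The decoys, can and tape haven't moved, and the arm is clear. Handing in.

```bash
python3 -c "
from plant import arm
print(arm.hand_in())"
```

```text
the job is handed in; nothing more can be done
None
```

All five fittings are sorted and the job is handed in: two elbows, two tees and the white coupling, each in the tray with the matching sample. It took about 26 s on the robot's clock.

My last checks, from the two fixed cameras with the arm raised clear:
- **Elbows and tees:** they fit flat on the tray floor within about 4 mm of where I planned, side by side and clear of the walls and each other.
- **Coupling:** it stands upright mid-tray, with its top at about 52 mm. The floor height plus its length gives 50 mm, and the cameras read 1–2 mm high throughout.
- **Glue can and tape roll:** they are unmoved within measurement noise (2 mm or less), and the coloured look-alikes stand where they were.
- **Forces:** the highest wrist force in the readings I took was about 8 N, while the fingers closed.

None of the final checks failed. One measurement disagreed along the way: the first wrist-camera fit of the coupling was about 2 mm off because it saw the inside of the sleeve, so I refitted it on the rim before grasping.

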